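Find the full tea tin by weight and hold it up

ROBOT

A 7-joint arm with a two-finger parallel gripper is mounted at the origin on a cart in front of the work surface, level with it; the furniture and walls round the work are solid. World frame = base frame: x ahead of the robot, y to its left, z up, the work surface at z = 0. Lengths are in mm, angles in rad, forces in N, time in s.
With the tool pointing down it reaches from about 350 to 900 mm from the base axis. Payload 8.1 kg.
Tool frame: the origin (TCP) lies on the centre line of the jaws, within the pads' length; the fingertips stand 11 mm ahead of it and the grasp point (between the pads) lies 8 mm behind it; z points along the fingers, y is the line along which they close (so a half turn about z gives the same grasp; the last joint's range is limited). The gripper opens to 92 mm and grips with 3 to 60 N. Pads are 19 mm wide; open, the fingers measure 130 mm over their backs; the gripper's body (75 mm by 190 mm) begins 47 mm behind the grasp point.
Start: joints at [1.146, 0.434, 0.025, 1.573, -0.012, 1.134, -0.075], TCP at [197.648, -592.939, 237.742] pointing down, gripper open.
Joint ranges: [-2.62, 2.62], [-0.44, 2.09], [-1.27, 1.32], [0.08, 2.57], [-1.32, 4.46], [0.12, 2], [-2.74, 2.74]. Speed limits (rad/s): [2.22, 2.22, 3.01, 3.01, 3.14, 3.14, 3.14].

INTERFACE

Orientations are given as a unit quaternion [w, x, y, z].
In Python, from plant import telemetry, imaging, order gives the robot as it stands.
- The arm moves only by the tool drive_tool, never from a script. Its argument "increments" is a list of rows, each a list of 6 numbers: the shift along the tool's x, y, z in mm, then the turn, a rotation vector about the tool's x, y, z in degrees. In form: [[dx, dy, dz, ax, ay, az], ...]. A call has 1 to 5 rows; each row is the pose to reach, as a shift and turn from the pose commanded when the call began, along the tool's axes at that moment; what a row does not reach only later rows make up. A row lasts 1/10 s, in which the tool goes at most 50 mm and 8.59 degrees, less where a joint would pass 70% of its speed; a pose out of reach is approached as far as the arm can. A call with a gripper value outside its range is refused whole. "hand" is the opening, from 0 (shut) to 1 (fully open), set as the call begins (left out, the last holds). The fingers move at their own pace and stop on an object; the grip force is fixed at half the most. Time passes only in rows, so rows that repeat a pose let the fingers close. It gives the time, the measured TCP pose, the force, the opening and the grip force at its end, in the units of the state.
- telemetry.get_state(): the state, without advancing time (a new reading comes with each control period).
- imaging.read_camera(name): name is "scene" or "top" or "wrist"; returns (picture, depth): 384x512x3 uint8, red, green, blue; 384x512 float32, mm along the optical axis (not along the pixel's ray), 0 where there is no reading.
- imaging.camera_model(name): a dict with "camera_matrix" (3x3 intrinsics, pixels), "pose" (4x4, takes a point from camera to world coordinates). Camera axes: x right, y down, z forward; pixel columns grow to the right and rows downward; lengths in mm; the calibration is good to about 2 mm. A picture is of the moment at which its call begins: read the wrist's pose just before it. camera_model takes no time and is no camera call; for the wrist camera it gives the pose at the moment of the call.
- order.finish_job(): hands the job in; it is judged then, once.
The state is a dict: "time_s": time; "joint_positions": joint angles; "joint_vel": joint speeds; "tau": joint torques, N m; "ee_pos": TCP position; "eef_rot": TCP orientation; "contact_force": force on the tool from outside, world axes, zero at the start; "wrist_torque": the same for the moment, N m; "opening": finger opening in mm; "grasp_force": force on a finger pad.
Only numpy, scipy, OpenCV 4.12 (cv2) and the standard library are available. Lean on these libraries where they do the work, as an engineer would, in place of code of your own. Each camera call takes 0.05 s, during which the arm holds its last target. There are 200 camera calls.

TASK

Three identical closed tea tins stand on the worktop and only one is full: find the heaviest by feel, lifting the tins one after another by just a few centimetres to compare their weights and setting each gently back down upright on the worktop before trying the next. Then raise the heaviest tin, and only that one, upright to at least 15 cm above the worktop, clear of the wall cabinets, and finish still holding it there, with the other two left standing on the worktop. Drop or knock over none of the tins, and leave the mug, the teaspoon and the fish tin where they are.

Things in the scene. Friction and masses are not known exactly. Their poses are not given: they have to be found in the camera images.
- tin_1: one of three tea tins that look the same: closed cylinder, 58 mm in diameter, 85 mm high, smooth straight sides, green with a cream paper band and a flat steel lid fixed shut; stands upright. Origin at the centre of its underside, z up its axis. Each weighs 0.15 to 0.7 kg; one of the three, in any of the places, weighs at least 0.15 kg more than either other
- tin_2: one of three tea tins that look the same: closed cylinder, 58 mm in diameter, 85 mm high, smooth straight sides, green with a cream paper band and a flat steel lid fixed shut; stands upright. Origin at the centre of its underside, z up its axis. Each weighs 0.15 to 0.7 kg; one of the three, in any of the places, weighs at least 0.15 kg more than either other
- tin_3: one of three tea tins that look the same: closed cylinder, 58 mm in diameter, 85 mm high, smooth straight sides, green with a cream paper band and a flat steel lid fixed shut; stands upright. Origin at the centre of its underside, z up its axis. Each weighs 0.15 to 0.7 kg; one of the three, in any of the places, weighs at least 0.15 kg more than either other
- mug: white mug with green dots, 78 x 114 x 93 mm, standing behind the tins on the left; a bystander. Origin at the centre of the underside of its extents
- teaspoon: steel teaspoon, 130 x 27 x 11 mm, lying on the worktop in front of the tins; a bystander. Origin at its middle, underneath; its length along its x
- fish_tin: flat tin with an ochre paper band, 85 mm in diameter, 37 mm high, standing behind the tins on the right; a bystander. Origin at the centre of its underside
- cabinet_line (a point): the point of the worktop straight below the flat front of the closed wall cabinets, which runs along y. From 0.51 m above the worktop upward, all beyond this line is solid cabinet, and bar handles stick out up to 5 cm farther towards the robot: keep hand, wrist and forearm clear
Things that resemble listed ones, but are neither listed nor needed, are in the scene too. What is shaped like the tin_2 but brown, pink or red is not meant.

How it is judged:
By the outcome, as a careful person would: the job done as asked, in the order asked, and still so for the second after the job is handed in, while the arm keeps its last pose, push and grip.
It also fails if it takes over 59 s, if anything falls off the work surface, if the arm or the gripper's body presses on something with over 40 N, if the wrist force passes 120 N, or if a joint passes its speed limit or range.

## Working session

There is one attempt and no reset: what is moved stays moved. The work goes in short steps, Python scripts to look and compute and a tool call to move; the robot and the scene stay as the last step left them, time stands still between calls to the robot, and variables do not carry over. Pictures are saved under pics/ and viewed, at most 10 in all, crops included, and the job is handed in when it is done.

Besides the shell and the picture viewer there is one more tool, called after ">>>" by a JSON object that holds its "fn" and its "kwargs", one argument or row to a line. drive_tool: Moves the arm, as the interface text tells. Its arguments: {"type":"object","properties":{"increments":{"type":"array"},"hand":{"type":"number"}},"required":["increments"]}

```bash
mkdir -p pics; ls; python3 - <<'E'
from plant import telemetry, imaging
import cv2, numpy as np
print(telemetry.get_state())
for n in ("scene","top"):
    m=imaging.camera_model(n); p,d=imaging.read_camera(n)
    np.savez(f"pics/{n}.npz",p=p,d=d,K=m["camera_matrix"],T=m["pose"])
    cv2.imwrite(f"pics/{n}.png",p[:,:,::-1]); print(n,m)
E
```

```text
pics
{'time_s': 0.0, 'joint_positions': array([ 1.14643019,  0.43523496,  0.02497089,  1.57406397, -0.01161717,
        1.13400428, -0.07510075]), 'joint_vel': array([ 0.00034797,  0.00082171,  0.00096211, -0.00071384, -0.00027027,
        0.00027385, -0.00074405]), 'tau': array([ 5.39953035e-04, -6.67842722e+01,  9.84982364e-01, -3.14456785e+01,
       -6.06981455e-02,  4.29401826e-02,  9.22934169e-05]), 'ee_pos': array([ 197.45417476, -592.48292657,  236.95030215]), 'eef_rot': array([-7.59991866e-04,  9.87091961e-01,  1.60152575e-01, -1.87188695e-04]), 'contact_force': array([ 0.32368143,  0.23882346, -0.25619545]), 'wrist_torque': array([ 0.05100012,  0.04002355, -0.03615136]), 'grasp_force': 0.0, 'opening': 91.70698990688552}
scene {'camera_matrix': array([[381.66754686,   0.        , 254.51334831],
       [  0.        , 381.66754686, 190.57868274],
       [  0.        ,   0.        ,   1.        ]]), 'pose': array([[-7.71870462e-01, -4.72083446e-01,  4.25855856e-01,
         2.14989730e+01],
       [-6.35661527e-01,  5.85948635e-01, -5.02591903e-01,
         6.06700487e+02],
       [-1.22643404e-02, -6.58636028e-01, -7.52361728e-01,
         9.33133186e+02],
       [ 0.00000000e+00,  0.00000000e+00,  0.00000000e+00,
         1.00000000e+00]])}
top {'camera_matrix': array([[423.05859122,   0.        , 258.7554081 ],
       [  0.        , 423.05859122, 193.87541402],
       [  0.        ,   0.        ,   1.        ]]), 'pose': array([[-7.39823419e-02, -9.76959206e-01,  2.00193215e-01,
         3.03194097e+02],
       [-9.97257746e-01,  7.20942472e-02, -1.67154771e-02,
         4.54718556e+01],
       [ 1.89756007e-03, -2.00880885e-01, -9.79613837e-01,
         1.03656817e+03],
       [ 0.00000000e+00,  0.00000000e+00,  0.00000000e+00,
         1.00000000e+00]])}
```

View pics/top.png

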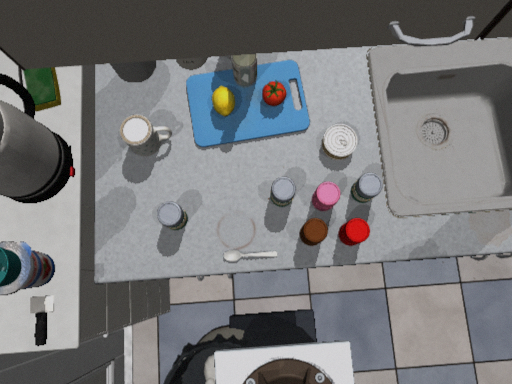

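View pics/scene.png

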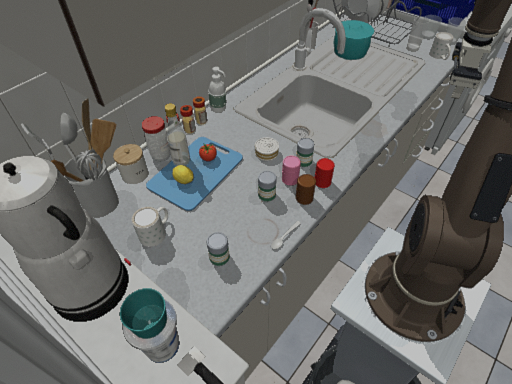

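Top view shows steel-lidded green tins at (171,214), (283,190) and (368,186). Look-alikes are pink (326,195), brown (315,231) and red (354,231), and a flat glass disc sits at (237,231). The scene view agrees, with green tins at (218,248), (267,185) and (305,152). I choose the three green ones, and will measure them and check a close crop.

```bash
python3 - <<'E'
import cv2, numpy as np
z=np.load("pics/top.npz");p,d,K,T=z["p"],z["d"],z["K"],z["T"]
v,u=np.mgrid[:384,:512]
P=np.stack([(u-K[0,2])/K[0,0]*d,(v-K[1,2])/K[1,1]*d,d],-1)@T[:3,:3].T+T[:3,3]
def obj(name,c,lo=15,r=45):
    q=P[c[1],c[0]]
    dd=np.hypot(P[...,0]-q[0],P[...,1]-q[1]); m=(dd<r)&(P[...,2]>lo)&(d>0)
    top=np.percentile(P[m][:,2],95); mt=m&(P[...,2]>top-8)
    (a,b),rad=cv2.minEnclosingCircle(P[mt][:,:2].astype(np.float32))
    print(name,np.round(q),"top",round(top),"circ",round(a),round(b),round(rad))
for n,c in dict(A=(171,214),B=(283,190),C=(368,186),pink=(326,195),brown=(315,231),red=(354,231),mug=(137,130),fish=(340,140)).items(): obj(n,c)
for c in [(250,255),(232,257),(275,254),(237,231),(430,40),(250,50),(250,20)]: print(c,np.round(P[c[1],c[0]]))
s=cv2.imread("pics/scene.png");
a=cv2.resize(p[150:270,130:400,::-1],None,fx=2.9,fy=2.9);b=cv2.resize(s[130:280,190:350],None,fx=2.2,fy=2.2)
w=np.zeros((348+0,783,3),np.uint8);w[:]=a[:348,:783]
w[-0:]=w; out=np.vstack([cv2.resize(w,(560,249)),cv2.copyMakeBorder(b,0,0,0,560-b.shape[1],0)]);cv2.imwrite("pics/crop.png",out)
E
```

```text
A [467. 232.  81.] top 84 circ 470 237 28
B [503. -27.  83.] top 85 circ 509 -28 28
C [ 498. -224.   82.] top 85 circ 503 -230 28
pink [ 484. -125.   83.] top 84 circ 490 -130 28
brown [403. -91.  82.] top 85 circ 407 -92 28
red [ 397. -179.   83.] top 85 circ 400 -186 29
mug [671. 304.  89.] top 91 circ 675 309 39
fish [ 629. -182.   37.] top 598 circ 607 -183 39
(250, 255) [365.  60.   6.]
(232, 257) [364. 104.   1.]
(275, 254) [363.  -1.   1.]
(237, 231) [426.  88.   1.]
(430, 40) [ 578. -188.  564.]
(250, 50) [607.  34. 519.]
(250, 20) [606.  33. 586.]
```

View pics/crop.png

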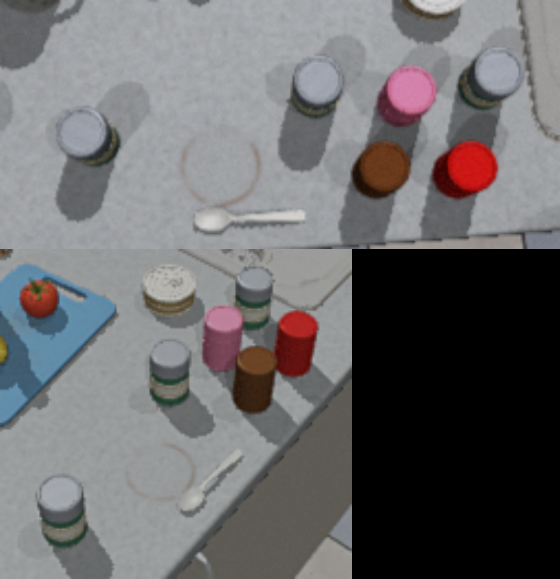

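The close crop confirms it: all three chosen tins have a steel lid, green body and cream band. The pink, brown and red cylinders are plain. I'll pick finger directions that stay clear of them.

```bash
cat > h.py <<'E'
import sys, numpy as np
from scipy.spatial.transform import Rotation as R
from plant import telemetry
def go(x,y,z,yaw):
    """row to a down-pointing pose with tool y at world angle yaw (deg)"""
    s=telemetry.get_state(); q=s["eef_rot"]; r=R.from_quat(np.r_[q[1:],q[0]])
    a=np.deg2rad(yaw); Y=np.array([np.cos(a),np.sin(a),0]); Z=np.array([0,0,-1.]); X=np.cross(Y,Z)
    t=R.from_matrix(np.c_[X,Y,Z])
    print("t",s["time_s"],"pos",s["ee_pos"].round(1),"q",s["joint_positions"].round(2),"open",round(s["opening"],1),"F",s["contact_force"].round(2))
    print("row",r.inv().apply(np.array([x,y,z])-s["ee_pos"]).round(1),(r.inv()*t).as_rotvec(degrees=True).round(1))
if __name__=="__main__": go(*map(float,sys.argv[1:5]))
E
python3 h.py 503 -230 180 37
```

```text
t 0.1 pos [ 197.5 -592.5  237. ] q [ 1.15  0.44  0.03  1.57 -0.01  1.13 -0.08] open 91.8 F [-0.08  0.1  -0.39]
row [ 404.5 -247.2   57.3] [-1.000e-01 -1.000e-01 -1.086e+02]
```

>>> {"fn": "drive_tool", "kwargs": {
  "increments": [
    [404,-247,57,0,0,-108],
    [404,-247,57,0,0,-108],
    [404,-247,57,0,0,-108],
    [404,-247,57,0,0,-108],
    [404,-247,57,0,0,-108]
  ],
  "hand": 1
}}

```text
time_s: 0.6
ee_pos: [358.4, -401.4, 207.5]
eef_rot: [-0.0, 0.858, 0.513, -0.0]
contact_force: [0.4, -0.9, 0.0]
opening: 91.8
grasp_force: 0.0
```

```bash
python3 h.py 503 -230 180 37
```

```text
t 0.6 pos [ 358.4 -401.4  207.5] q [ 0.91  0.34 -0.22  1.81  0.09  1.    0.16] open 91.8 F [ 0.42 -0.88  0.01]
row [219.4  46.3  27.5] [ -0.   -0.  -65.3]
```

>>> {"fn": "drive_tool", "kwargs": {
  "increments": [
    [215,46,27,0,0,-65],
    [215,46,27,0,0,-65],
    [215,46,27,0,0,-65],
    [215,46,27,0,0,-65],
    [215,46,27,0,0,-65]
  ]
}}

```text
time_s: 1.1
ee_pos: [503.5, -231.2, 180.4]
eef_rot: [-0.0, 0.608, 0.794, 0.001]
contact_force: [-0.7, -0.4, 0.2]
opening: 91.9
grasp_force: 0.0
```

```bash
python3 h.py 503 -230 180 37
```

```text
t 1.1 pos [ 503.5 -231.2  180.4] q [ 0.67  0.42 -0.45  1.79  0.21  0.98  0.4 ] open 91.9 F [-0.71 -0.35  0.22]
row [ 1.3 -0.2  0.4] [  0.1  -0.1 -21.9]
```

>>> {"fn": "drive_tool", "kwargs": {
  "increments": [
    [0,0,0,0,0,-22],
    [0,0,0,0,0,-22],
    [0,0,0,0,0,-22],
    [0,0,0,0,0,-22],
    [0,0,0,0,0,-22]
  ]
}}

```text
time_s: 1.6
ee_pos: [500.7, -236.5, 180.6]
eef_rot: [-0.0, 0.452, 0.892, 0.0]
contact_force: [0.0, 1.0, 0.1]
opening: 91.6
grasp_force: 0.0
```

```bash
cat > w.py <<'E'
import sys, cv2, numpy as np
from plant import imaging
def wrist(x,y,save=None):
    m=imaging.camera_model("wrist"); p,d=imaging.read_camera("wrist"); K,T=m["camera_matrix"],m["pose"]
    if save: cv2.imwrite(save,p[:,:,::-1])
    v,u=np.mgrid[:384,:512]
    P=np.stack([(u-K[0,2])/K[0,0]*d,(v-K[1,2])/K[1,1]*d,d],-1)@T[:3,:3].T+T[:3,3]
    k=(d>0)&(np.hypot(P[...,0]-x,P[...,1]-y)<45)&(np.abs(P[...,2]-85)<8)
    (a,b),r=cv2.minEnclosingCircle(P[k][:,:2].astype(np.float32)); print("lid",k.sum(),round(a,1),round(b,1),round(r,1),"z",np.median(P[k][:,2]))
wrist(float(sys.argv[1]),float(sys.argv[2]),*sys.argv[3:4])
E
python3 w.py 503 -230 pics/w1.png; python3 h.py 503 -230 50 37
```

```text
lid 3258 501.9 -230.3 28.2 z 82.72518413102492
t 1.65 pos [ 500.7 -236.5  180.7] q [ 0.73  0.43 -0.53  1.79  0.26  0.99  0.73] open 91.9 F [-0.6  -0.77  0.11]
row [  3.8   5.7 130.7] [-0.  -0.  -0.8]
```

View pics/w1.png

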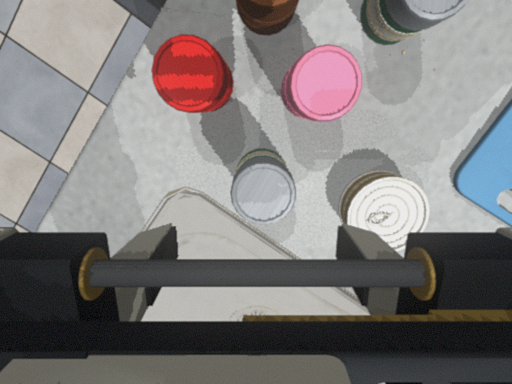

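Wrist view: the green tin's lid at (263,192) lies midway between the fingers (140 and 375). Pink is at (322,82), red at (190,72) and the fish tin at (385,215), all off the finger line. I'll descend.

>>> {"fn": "drive_tool", "kwargs": {
  "increments": [
    [4.5,5,30,0,0,-1],
    [4.5,5,60,0,0,-1],
    [4.5,5,90,0,0,-1],
    [4.5,5,115,0,0,-1],
    [4.5,5,130,0,0,-1]
  ]
}}

```text
time_s: 2.15
ee_pos: [501.3, -229.6, 49.0]
eef_rot: [-0.001, 0.444, 0.896, -0.0]
contact_force: [0.3, -0.9, 0.4]
opening: 91.7
grasp_force: 0.0
```

>>> {"fn": "drive_tool", "kwargs": {
  "increments": [
    [0,0,0,0,0,0],
    [0,0,0,0,0,0],
    [0,0,0,0,0,0]
  ]
}}

```text
time_s: 2.45
ee_pos: [503.2, -230.1, 52.2]
eef_rot: [0.001, 0.443, 0.896, 0.0]
contact_force: [1.3, 0.3, -0.8]
opening: 91.8
grasp_force: 0.0
```

```bash
python3 h.py 502 -230 50 37
```

```text
t 2.45 pos [ 503.2 -230.1   52.2] q [ 0.66  0.59 -0.46  1.91  0.38  0.73  0.63] open 91.8 F [ 1.34  0.26 -0.82]
row [ 0.8 -1.   2.2] [0.1 0.1 0.4]
```

```bash
cat > f.py <<'E'
import numpy as np
from plant import telemetry, imaging
L=[]
for i in range(14):
    imaging.read_camera("wrist"); s=telemetry.get_state(); L.append(np.r_[s["contact_force"],s["ee_pos"],s["opening"],s["grasp_force"],s["tau"][1],s["tau"][3]])
L=np.array(L); print("t",s["time_s"]); print("mean",L.mean(0).round(2)); print("sd",L.std(0).round(2))
E
python3 f.py
```

```text
t 3.15
mean [-2.8000e-01  3.2000e-01  2.4000e-01  5.0252e+02 -2.2995e+02  5.1310e+01
  9.1850e+01  0.0000e+00 -6.5190e+01 -2.1330e+01]
sd [0.69 0.38 0.46 0.32 0.11 0.47 0.22 0.   0.2  0.04]
```

>>> {"fn": "drive_tool", "kwargs": {
  "increments": [
    [0,0,0,0,0,0],
    [0,0,0,0,0,0],
    [0,0,0,0,0,0],
    [0,0,0,0,0,0],
    [0,0,0,0,0,0]
  ],
  "hand": 0.45
}}

```text
time_s: 3.65
ee_pos: [502.3, -229.8, 50.9]
eef_rot: [0.0, 0.443, 0.896, 0.0]
contact_force: [-0.5, 0.1, -0.3]
opening: 57.8
grasp_force: 30.0
```

>>> {"fn": "drive_tool", "kwargs": {
  "increments": [
    [0,0,0,0,0,0],
    [0,0,0,0,0,0],
    [0,0,0,0,0,0]
  ]
}}

```text
time_s: 3.95
ee_pos: [502.3, -229.7, 50.9]
eef_rot: [0.0, 0.443, 0.896, 0.0]
contact_force: [0.5, 0.3, -0.8]
opening: 58.1
grasp_force: 30.0
```

>>> {"fn": "drive_tool", "kwargs": {
  "increments": [
    [0,0,-6,0,0,0],
    [0,0,-14,0,0,0],
    [0,0,-22,0,0,0],
    [0,0,-28,0,0,0],
    [0,0,-30,0,0,0]
  ]
}}

```text
time_s: 4.45
ee_pos: [502.7, -230.0, 81.9]
eef_rot: [0.001, 0.443, 0.896, -0.0]
contact_force: [-0.5, -1.2, -6.0]
opening: 57.8
grasp_force: 30.0
```

>>> {"fn": "drive_tool", "kwargs": {
  "increments": [
    [0,0,0,0,0,0],
    [0,0,0,0,0,0],
    [0,0,0,0,0,0]
  ]
}}

```text
time_s: 4.75
ee_pos: [502.0, -229.8, 80.5]
eef_rot: [-0.0, 0.443, 0.896, -0.0]
contact_force: [0.8, -0.4, -6.2]
opening: 57.4
grasp_force: 30.0
```

```bash
python3 f.py
```

```text
t 5.45
mean [-1.1000e-01 -9.0000e-02 -5.7900e+00  5.0220e+02 -2.2978e+02  8.0730e+01
  5.7660e+01  3.0000e+01 -6.6770e+01 -2.4600e+01]
sd [0.46 0.44 0.53 0.09 0.03 0.12 0.23 0.   0.05 0.01]
```

>>> {"fn": "drive_tool", "kwargs": {
  "increments": [
    [0,0,10,0,0,0],
    [0,0,18,0,0,0],
    [0,0,24,0,0,0],
    [0,0,27,0,0,0],
    [0,0,29,0,0,0]
  ]
}}

```text
time_s: 5.95
ee_pos: [502.1, -229.7, 51.3]
eef_rot: [-0.0, 0.443, 0.896, 0.0]
contact_force: [0.1, 0.2, -5.6]
opening: 57.5
grasp_force: 30.0
```

>>> {"fn": "drive_tool", "kwargs": {
  "increments": [
    [0,0,0.5,0,0,0],
    [0,0,1,0,0,0],
    [0,0,1,0,0,0],
    [0,0,1,0,0,0]
  ]
}}

```text
time_s: 6.35
ee_pos: [502.4, -229.9, 51.0]
eef_rot: [0.0, 0.443, 0.896, -0.0]
contact_force: [-1.0, 0.1, -5.3]
opening: 57.9
grasp_force: 30.0
```

```bash
python3 h.py 502 -230 51 37; python3 f.py
```

```text
t 6.35 pos [ 502.4 -229.9   51. ] q [ 0.66  0.59 -0.46  1.91  0.38  0.72  0.63] open 57.9 F [-1.03  0.12 -5.29]
row [ 0.1 -0.4  0. ] [0.  0.  0.4]
t 7.05
mean [-2.0000e-02  8.0000e-02 -5.7800e+00  5.0229e+02 -2.2984e+02  5.0920e+01
  5.7670e+01  3.0000e+01 -6.8170e+01 -2.2770e+01]
sd [0.34 0.38 0.63 0.05 0.02 0.06 0.2  0.   0.13 0.04]
```

Still carrying the full weight, so I'll ease further down.

>>> {"fn": "drive_tool", "kwargs": {
  "increments": [
    [0,0,0.5,0,0,0],
    [0,0,1,0,0,0],
    [0,0,1,0,0,0],
    [0,0,1,0,0,0]
  ]
}}

```text
time_s: 7.45
ee_pos: [502.4, -229.8, 50.8]
eef_rot: [0.0, 0.443, 0.896, -0.0]
contact_force: [-4.0, 1.5, 8.3]
opening: 57.6
grasp_force: 30.0
```

>>> {"fn": "drive_tool", "kwargs": {
  "increments": [
    [0,0,0.5,0,0,0],
    [0,0,1,0,0,0],
    [0,0,1,0,0,0],
    [0,0,1,0,0,0]
  ]
}}

```text
time_s: 7.85
ee_pos: [502.3, -229.9, 50.8]
eef_rot: [0.0, 0.443, 0.896, -0.001]
contact_force: [-8.3, 2.1, 20.5]
opening: 57.6
grasp_force: 30.0
```

>>> {"fn": "drive_tool", "kwargs": {
  "increments": [
    [0,0,-0.7,0,0,0],
    [0,0,-1.3,0,0,0],
    [0,0,-1.3,0,0,0]
  ]
}}

```text
time_s: 8.15
ee_pos: [502.3, -229.8, 50.8]
eef_rot: [0.0, 0.443, 0.896, -0.0]
contact_force: [-3.9, 1.2, 9.3]
opening: 57.5
grasp_force: 30.0
```

>>> {"fn": "drive_tool", "kwargs": {
  "increments": [
    [0,0,0,0,0,0],
    [0,0,0,0,0,0],
    [0,0,0,0,0,0],
    [0,0,0,0,0,0],
    [0,0,0,0,0,0]
  ],
  "hand": 1
}}

```text
time_s: 8.65
ee_pos: [502.3, -229.8, 50.1]
eef_rot: [0.0, 0.443, 0.896, 0.0]
contact_force: [-0.1, -0.0, 0.1]
opening: 90.3
grasp_force: 0.0
```

>>> {"fn": "drive_tool", "kwargs": {
  "increments": [
    [0,0,-20,0,0,0],
    [0,0,-50,0,0,0],
    [0,0,-80,0,0,0],
    [0,0,-110,0,0,0],
    [0,0,-130,0,0,0]
  ]
}}

```text
time_s: 9.15
ee_pos: [502.9, -229.9, 182.3]
eef_rot: [0.001, 0.443, 0.896, 0.0]
contact_force: [0.0, -0.1, -0.1]
opening: 91.7
grasp_force: 0.0
```

```bash
python3 w.py 503 -230; python3 h.py 509 -28 180 -34
```

```text
lid 3184 501.7 -230.7 28.4 z 82.72691844385629
t 9.2 pos [ 504.3 -230.1  184.9] q [ 0.73  0.43 -0.54  1.79  0.26  0.99  0.74] open 91.6 F [ 0.83 -0.09  2.3 ]
row [157.8 126.5   4.5] [ 0.3  0.1 71.4]
```

Tin C reads about 5.9 N and stands again. On to tin B.

>>> {"fn": "drive_tool", "kwargs": {
  "increments": [
    [158,126,2,0,0,71],
    [158,126,2,0,0,71],
    [158,126,2,0,0,71],
    [158,126,2,0,0,71],
    [158,126,2,0,0,71]
  ]
}}

```text
time_s: 9.7
ee_pos: [506.3, -21.7, 178.4]
eef_rot: [-0.001, 0.73, 0.683, 0.001]
contact_force: [-0.2, 0.1, 0.4]
opening: 91.5
grasp_force: 0.0
```

```bash
python3 h.py 509 -28 180 -34
```

```text
t 9.7 pos [506.3 -21.7 178.4] q [ 0.29  0.35 -0.45  1.91  0.18  0.93 -0.31] open 91.5 F [-0.2   0.12  0.36]
row [-6.1  3.1 -1.7] [-0.  -0.1 30.2]
```

>>> {"fn": "drive_tool", "kwargs": {
  "increments": [
    [0,0,0,0,0,30],
    [0,0,0,0,0,30],
    [0,0,0,0,0,30],
    [0,0,0,0,0,30],
    [0,0,0,0,0,30]
  ]
}}

```text
time_s: 10.2
ee_pos: [506.4, -27.6, 178.0]
eef_rot: [0.0, 0.883, 0.47, -0.0]
contact_force: [0.1, -0.6, -0.2]
opening: 92.0
grasp_force: 0.0
```

```bash
python3 w.py 509 -28 pics/w2.png; python3 h.py 509 -28 50 -34
```

```text
lid 3301 507.4 -28.6 28.4 z 82.78814600666999
t 10.25 pos [506.4 -27.6 178. ] q [ 0.21  0.33 -0.33  1.91  0.13  0.92 -0.78] open 91.7 F [-0.08 -1.16  0.14]
row [  1.2   2.4 128. ] [-0.   0.   0.2]
```

View pics/w2.png

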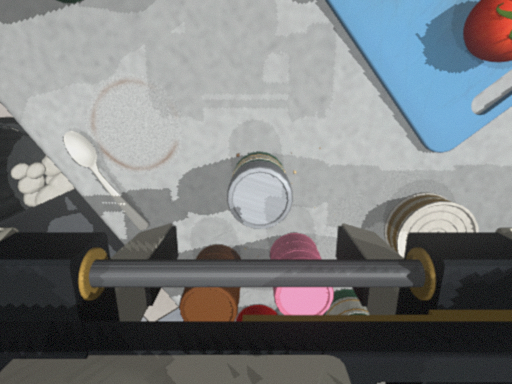

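The tin lid at (260,195) is centred. Brown (210,300) and pink (303,295) are clear of the fingers, and the spoon at (105,180) is outside them.

>>> {"fn": "drive_tool", "kwargs": {
  "increments": [
    [0,1.5,30,0,0,0],
    [0,1.5,60,0,0,0],
    [0,1.5,90,0,0,0],
    [0,1.5,115,0,0,0],
    [0,1.5,127,0,0,0]
  ]
}}

```text
time_s: 10.75
ee_pos: [506.5, -28.7, 49.1]
eef_rot: [-0.001, 0.882, 0.471, -0.001]
contact_force: [-0.1, 0.0, 0.2]
opening: 91.7
grasp_force: 0.0
```

>>> {"fn": "drive_tool", "kwargs": {
  "increments": [
    [0,0,0,0,0,0],
    [0,0,0,0,0,0],
    [0,0,0,0,0,0],
    [0,0,0,0,0,0]
  ]
}}

```text
time_s: 11.15
ee_pos: [508.5, -28.6, 52.2]
eef_rot: [0.001, 0.883, 0.47, 0.001]
contact_force: [-0.2, 0.0, -0.1]
opening: 91.6
grasp_force: 0.0
```

```bash
sed -i 's/range(14)/range(10)/' f.py; python3 f.py
```

```text
t 11.65
mean [-1.6000e-01  1.8000e-01 -4.0000e-02  5.0793e+02 -2.8630e+01  5.1500e+01
  9.1840e+01  0.0000e+00 -6.0100e+01 -2.0030e+01]
sd [0.48 0.38 0.39 0.22 0.03 0.32 0.19 0.   0.08 0.03]
```

>>> {"fn": "drive_tool", "kwargs": {
  "increments": [
    [0,0,0,0,0,0],
    [0,0,0,0,0,0],
    [0,0,0,0,0,0],
    [0,0,0,0,0,0],
    [0,0,0,0,0,0]
  ],
  "hand": 0.45
}}

```text
time_s: 12.15
ee_pos: [507.8, -28.7, 51.1]
eef_rot: [0.0, 0.883, 0.47, 0.0]
contact_force: [-0.3, 0.6, -0.9]
opening: 57.5
grasp_force: 30.0
```

>>> {"fn": "drive_tool", "kwargs": {
  "increments": [
    [0,0,0,0,0,0],
    [0,0,0,0,0,0],
    [0,0,0,0,0,0]
  ]
}}

```text
time_s: 12.45
ee_pos: [507.8, -28.7, 51.1]
eef_rot: [0.0, 0.883, 0.47, 0.0]
contact_force: [1.1, -0.2, -0.4]
opening: 57.6
grasp_force: 30.0
```

>>> {"fn": "drive_tool", "kwargs": {
  "increments": [
    [0,0,-6,0,0,0],
    [0,0,-14,0,0,0],
    [0,0,-22,0,0,0],
    [0,0,-28,0,0,0],
    [0,0,-30,0,0,0]
  ]
}}

```text
time_s: 12.95
ee_pos: [508.2, -28.6, 82.2]
eef_rot: [0.0, 0.883, 0.47, 0.001]
contact_force: [0.7, 0.3, -2.8]
opening: 57.7
grasp_force: 30.0
```

>>> {"fn": "drive_tool", "kwargs": {
  "increments": [
    [0,0,0,0,0,0],
    [0,0,0,0,0,0],
    [0,0,0,0,0,0]
  ]
}}

```text
time_s: 13.25
ee_pos: [507.5, -28.6, 80.9]
eef_rot: [-0.0, 0.883, 0.47, -0.0]
contact_force: [0.1, 0.8, -2.3]
opening: 57.7
grasp_force: 30.0
```

```bash
python3 f.py
```

```text
t 13.75
mean [-2.0000e-02 -0.0000e+00 -2.3200e+00  5.0762e+02 -2.8600e+01  8.0990e+01
  5.7520e+01  3.0000e+01 -5.9560e+01 -2.2480e+01]
sd [0.57 0.48 0.34 0.07 0.02 0.1  0.17 0.   0.06 0.01]
```

>>> {"fn": "drive_tool", "kwargs": {
  "increments": [
    [0,0,10,0,0,0],
    [0,0,18,0,0,0],
    [0,0,24,0,0,0],
    [0,0,27,0,0,0],
    [0,0,29,0,0,0]
  ]
}}

```text
time_s: 14.25
ee_pos: [507.5, -28.6, 51.6]
eef_rot: [-0.0, 0.883, 0.47, -0.0]
contact_force: [-0.5, -0.8, -1.7]
opening: 57.9
grasp_force: 30.0
```

>>> {"fn": "drive_tool", "kwargs": {
  "increments": [
    [0,0,0.5,0,0,0],
    [0,0,1,0,0,0],
    [0,0,1,0,0,0],
    [0,0,1,0,0,0]
  ]
}}

```text
time_s: 14.65
ee_pos: [507.9, -28.6, 51.4]
eef_rot: [0.0, 0.883, 0.47, 0.0]
contact_force: [-0.6, -0.5, -2.4]
opening: 58.1
grasp_force: 30.0
```

```bash
sed -i 's/range(10)/range(6)/' f.py; python3 f.py
```

```text
t 14.95
mean [-1.5000e-01  5.0000e-01 -2.4900e+00  5.0779e+02 -2.8620e+01  5.1270e+01
  5.7600e+01  3.0000e+01 -6.1170e+01 -2.0530e+01]
sd [0.26 0.71 0.22 0.05 0.02 0.05 0.2  0.   0.03 0.  ]
```

B reads about 2.3 N. Settling it down.

>>> {"fn": "drive_tool", "kwargs": {
  "increments": [
    [0,0,0.3,0,0,0],
    [0,0,0.6,0,0,0],
    [0,0,0.6,0,0,0],
    [0,0,0.6,0,0,0]
  ]
}}

```text
time_s: 15.35
ee_pos: [507.8, -28.6, 51.1]
eef_rot: [0.0, 0.883, 0.47, 0.0]
contact_force: [-2.7, 0.1, 6.9]
opening: 57.5
grasp_force: 30.0
```

>>> {"fn": "drive_tool", "kwargs": {
  "increments": [
    [0,0,-0.3,0,0,0],
    [0,0,-0.3,0,0,0]
  ]
}}

```text
time_s: 15.55
ee_pos: [507.7, -28.6, 51.1]
eef_rot: [0.0, 0.883, 0.47, 0.0]
contact_force: [-1.7, -1.1, 5.7]
opening: 57.8
grasp_force: 30.0
```

>>> {"fn": "drive_tool", "kwargs": {
  "increments": [
    [0,0,0,0,0,0],
    [0,0,0,0,0,0],
    [0,0,0,0,0,0],
    [0,0,0,0,0,0],
    [0,0,0,0,0,0]
  ],
  "hand": 1
}}

```text
time_s: 16.05
ee_pos: [507.7, -28.6, 50.8]
eef_rot: [-0.0, 0.883, 0.47, -0.0]
contact_force: [0.4, 0.3, -0.6]
opening: 89.9
grasp_force: 0.0
```

>>> {"fn": "drive_tool", "kwargs": {
  "increments": [
    [0,0,-20,0,0,0],
    [0,0,-50,0,0,0],
    [0,0,-80,0,0,0],
    [0,0,-110,0,0,0],
    [0,0,-130,0,0,0]
  ]
}}

```text
time_s: 16.55
ee_pos: [508.3, -28.5, 182.9]
eef_rot: [0.0, 0.883, 0.47, 0.001]
contact_force: [1.0, -0.3, 0.1]
opening: 91.7
grasp_force: 0.0
```

```bash
python3 w.py 508 -29; python3 h.py 470 237 180 10
```

```text
lid 3169 506.6 -28.1 28.4 z 82.76807669022972
t 16.6 pos [509.6 -28.4 185.4] q [ 0.22  0.33 -0.34  1.9   0.13  0.93 -0.77] open 91.8 F [ 0.73 -0.42  2.21]
row [ 198.2 -180.9    5.1] [  0.3  -0.1 -43.9]
```

>>> {"fn": "drive_tool", "kwargs": {
  "increments": [
    [198,-180,3,0,0,-44],
    [198,-180,3,0,0,-44],
    [198,-180,3,0,0,-44],
    [198,-180,3,0,0,-44],
    [198,-180,3,0,0,-44]
  ]
}}

```text
time_s: 17.1
ee_pos: [470.8, 220.4, 178.0]
eef_rot: [0.0, 0.647, 0.763, 0.0]
contact_force: [-0.2, 1.0, -0.2]
opening: 91.9
grasp_force: 0.0
```

```bash
python3 h.py 470 237 180 10
```

```text
t 17.1 pos [470.8 220.4 178. ] q [-0.1   0.39 -0.57  1.87  0.26  0.96 -0.63] open 91.9 F [-0.16  0.96 -0.25]
row [16.5  1.9 -2. ] [ 0.   0.  -0.6]
```

>>> {"fn": "drive_tool", "kwargs": {
  "increments": [
    [0,0,0,0,0,0],
    [0,0,0,0,0,0],
    [0,0,0,0,0,0],
    [0,0,0,0,0,0]
  ]
}}

```text
time_s: 17.5
ee_pos: [471.8, 217.1, 177.8]
eef_rot: [0.0, 0.65, 0.76, -0.0]
contact_force: [0.4, -0.5, -0.4]
opening: 91.4
grasp_force: 0.0
```

```bash
python3 w.py 470 237; python3 h.py 470 237 50 10
```

```text
lid 3498 467.8 236.9 28.3 z 82.7410468618753
t 17.55 pos [471.8 217.2 177.9] q [-0.1   0.39 -0.57  1.87  0.25  0.96 -0.63] open 91.8 F [-0.25 -0.35 -0.06]
row [ 19.9   1.3 127.9] [-0.   0.  -1.1]
```

>>> {"fn": "drive_tool", "kwargs": {
  "increments": [
    [20,0,15,0,0,-1],
    [20,0,45,0,0,-1],
    [20,0,85,0,0,-1],
    [20,0,115,0,0,-1],
    [20,0,127,0,0,-1]
  ]
}}

```text
time_s: 18.05
ee_pos: [467.2, 236.5, 48.5]
eef_rot: [-0.0, 0.643, 0.766, -0.002]
contact_force: [0.0, 0.0, -0.6]
opening: 92.0
grasp_force: 0.0
```

>>> {"fn": "drive_tool", "kwargs": {
  "increments": [
    [0,0,0,0,0,0],
    [0,0,0,0,0,0],
    [0,0,0,0,0,0],
    [0,0,0,0,0,0],
    [0,0,0,0,0,0]
  ]
}}

```text
time_s: 18.55
ee_pos: [468.7, 238.7, 51.9]
eef_rot: [0.0, 0.642, 0.766, 0.001]
contact_force: [0.1, -0.4, -0.7]
opening: 91.7
grasp_force: 0.0
```

```bash
python3 f.py; python3 h.py 468.5 237 51 10
```

```text
t 18.85
mean [-7.0000e-02  2.0000e-02  5.0000e-02  4.6835e+02  2.3851e+02  5.1350e+01
  9.1730e+01  0.0000e+00 -6.2150e+01 -2.0580e+01]
sd [0.44 0.39 0.18 0.14 0.05 0.22 0.25 0.   0.02 0.03]
t 18.85 pos [468.2 238.5  51.1] q [-0.21  0.57 -0.49  1.98  0.41  0.7  -0.78] open 91.6 F [0.13 0.03 0.17]
row [-1.5  0.   0.1] [0.  0.  0.1]
```

>>> {"fn": "drive_tool", "kwargs": {
  "increments": [
    [-1.5,0,0,0,0,0],
    [-1.5,0,0,0,0,0],
    [-1.5,0,0,0,0,0],
    [-1.5,0,0,0,0,0]
  ]
}}

```text
time_s: 19.25
ee_pos: [468.5, 237.0, 51.0]
eef_rot: [-0.0, 0.642, 0.766, -0.0]
contact_force: [-0.1, 1.2, 0.1]
opening: 91.9
grasp_force: 0.0
```

>>> {"fn": "drive_tool", "kwargs": {
  "increments": [
    [0,0,0,0,0,0],
    [0,0,0,0,0,0],
    [0,0,0,0,0,0],
    [0,0,0,0,0,0],
    [0,0,0,0,0,0]
  ],
  "hand": 0.45
}}

```text
time_s: 19.75
ee_pos: [468.6, 237.0, 51.0]
eef_rot: [0.0, 0.642, 0.766, 0.0]
contact_force: [0.5, -0.5, -0.7]
opening: 57.6
grasp_force: 30.0
```

>>> {"fn": "drive_tool", "kwargs": {
  "increments": [
    [0,0,0,0,0,0],
    [0,0,0,0,0,0],
    [0,0,0,0,0,0]
  ]
}}

```text
time_s: 20.05
ee_pos: [468.6, 237.0, 51.1]
eef_rot: [0.0, 0.642, 0.766, 0.0]
contact_force: [0.8, 0.3, -0.3]
opening: 57.4
grasp_force: 30.0
```

>>> {"fn": "drive_tool", "kwargs": {
  "increments": [
    [0,0,-6,0,0,0],
    [0,0,-14,0,0,0],
    [0,0,-22,0,0,0],
    [0,0,-28,0,0,0],
    [0,0,-30,0,0,0]
  ]
}}

```text
time_s: 20.55
ee_pos: [468.9, 237.2, 82.1]
eef_rot: [0.0, 0.642, 0.766, 0.001]
contact_force: [-0.4, 0.4, -2.5]
opening: 57.5
grasp_force: 30.0
```

>>> {"fn": "drive_tool", "kwargs": {
  "increments": [
    [0,0,0,0,0,0],
    [0,0,0,0,0,0],
    [0,0,0,0,0,0]
  ]
}}

```text
time_s: 20.85
ee_pos: [468.3, 236.9, 80.7]
eef_rot: [-0.0, 0.642, 0.766, -0.0]
contact_force: [-0.4, -0.3, -2.6]
opening: 57.4
grasp_force: 30.0
```

```bash
sed -i 's/range(6)/range(10)/' f.py; python3 f.py
```

```text
t 21.35
mean [ 9.0000e-02  1.0000e-02 -2.5100e+00  4.6837e+02  2.3697e+02  8.0880e+01
  5.7610e+01  3.0000e+01 -6.1660e+01 -2.3010e+01]
sd [0.47 0.41 0.52 0.07 0.06 0.1  0.19 0.   0.06 0.01]
```

A reads about 2.5 N, so C at 5.9 N is clearly the heaviest. Putting A down.

>>> {"fn": "drive_tool", "kwargs": {
  "increments": [
    [0,0,10,0,0,0],
    [0,0,18,0,0,0],
    [0,0,24,0,0,0],
    [0,0,27,0,0,0],
    [0,0,29,0,0,0]
  ]
}}

```text
time_s: 21.85
ee_pos: [468.2, 236.9, 51.5]
eef_rot: [-0.0, 0.642, 0.766, -0.0]
contact_force: [-0.7, -0.5, -3.1]
opening: 57.4
grasp_force: 30.0
```

>>> {"fn": "drive_tool", "kwargs": {
  "increments": [
    [0,0,0.5,0,0,0],
    [0,0,1,0,0,0],
    [0,0,1,0,0,0],
    [0,0,1,0,0,0]
  ]
}}

```text
time_s: 22.25
ee_pos: [468.6, 237.1, 51.2]
eef_rot: [0.0, 0.642, 0.766, 0.0]
contact_force: [0.0, 0.3, -2.6]
opening: 57.6
grasp_force: 30.0
```

>>> {"fn": "drive_tool", "kwargs": {
  "increments": [
    [0,0,0.2,0,0,0],
    [0,0,0.4,0,0,0],
    [0,0,0.4,0,0,0],
    [0,0,0.4,0,0,0]
  ]
}}

```text
time_s: 22.65
ee_pos: [468.6, 237.1, 51.0]
eef_rot: [0.0, 0.642, 0.766, 0.0]
contact_force: [-1.3, -0.5, 6.0]
opening: 57.6
grasp_force: 30.0
```

>>> {"fn": "drive_tool", "kwargs": {
  "increments": [
    [0,0,-0.3,0,0,0],
    [0,0,-0.3,0,0,0]
  ]
}}

```text
time_s: 22.85
ee_pos: [468.6, 237.1, 51.0]
eef_rot: [0.0, 0.642, 0.766, 0.0]
contact_force: [0.1, -1.2, 2.4]
opening: 57.5
grasp_force: 30.0
```

>>> {"fn": "drive_tool", "kwargs": {
  "increments": [
    [0,0,0,0,0,0],
    [0,0,0,0,0,0],
    [0,0,0,0,0,0],
    [0,0,0,0,0,0],
    [0,0,0,0,0,0]
  ],
  "hand": 1
}}

```text
time_s: 23.35
ee_pos: [468.5, 237.0, 50.9]
eef_rot: [0.0, 0.642, 0.766, -0.0]
contact_force: [0.9, 0.5, -0.2]
opening: 90.2
grasp_force: 0.0
```

>>> {"fn": "drive_tool", "kwargs": {
  "increments": [
    [0,0,-20,0,0,0],
    [0,0,-50,0,0,0],
    [0,0,-80,0,0,0],
    [0,0,-110,0,0,0],
    [0,0,-130,0,0,0]
  ]
}}

```text
time_s: 23.85
ee_pos: [468.9, 237.4, 183.1]
eef_rot: [0.0, 0.642, 0.766, 0.001]
contact_force: [0.3, 0.5, 0.7]
opening: 91.9
grasp_force: 0.0
```

```bash
python3 w.py 468 237; python3 h.py 502 -230 180 37
```

```text
lid 3167 467.4 237.2 28.2 z 82.74598001839945
t 23.9 pos [469.9 238.3 185.5] q [-0.13  0.39 -0.59  1.85  0.26  0.97 -0.65] open 91.4 F [1.57 0.28 2.1 ]
row [-466.7  -50.3    4.5] [  0.3  -0.  -26.9]
```

>>> {"fn": "drive_tool", "kwargs": {
  "increments": [
    [-466,-50,2,0,0,-27],
    [-466,-50,2,0,0,-27],
    [-466,-50,2,0,0,-27],
    [-466,-50,2,0,0,-27],
    [-466,-50,2,0,0,-27]
  ]
}}

```text
time_s: 24.4
ee_pos: [485.0, -3.3, 179.9]
eef_rot: [0.0, 0.445, 0.896, 0.0]
contact_force: [1.5, -0.7, 0.3]
opening: 91.9
grasp_force: 0.0
```

```bash
python3 h.py 502 -230 180 37
```

```text
t 24.4 pos [485.   -3.3 179.9] q [ 0.41  0.35 -0.65  1.94  0.26  0.94  0.28] open 91.9 F [ 1.52 -0.67  0.25]
row [-1.908e+02 -1.236e+02 -1.000e-01] [0.  0.  0.2]
```

>>> {"fn": "drive_tool", "kwargs": {
  "increments": [
    [-190,-123,0,0,0,0],
    [-190,-123,0,0,0,0],
    [-190,-123,0,0,0,0],
    [-190,-123,0,0,0,0],
    [-190,-123,0,0,0,0]
  ]
}}

```text
time_s: 24.9
ee_pos: [500.7, -232.4, 179.5]
eef_rot: [0.0, 0.448, 0.894, -0.001]
contact_force: [-0.4, 0.8, 0.4]
opening: 91.7
grasp_force: 0.0
```

>>> {"fn": "drive_tool", "kwargs": {
  "increments": [
    [0,0,0,0,0,0],
    [0,0,0,0,0,0],
    [0,0,0,0,0,0]
  ]
}}

```text
time_s: 25.2
ee_pos: [501.7, -225.6, 179.9]
eef_rot: [-0.0, 0.445, 0.896, 0.0]
contact_force: [0.3, 0.1, -0.1]
opening: 92.1
grasp_force: 0.0
```

```bash
python3 w.py 502 -230;python3 h.py 502 -230 50.5 37
```

```text
lid 3200 501.9 -230.5 28.4 z 82.72657410118123
t 25.25 pos [ 501.7 -225.5  180. ] q [ 0.74  0.44 -0.57  1.8   0.27  0.99  0.71] open 91.6 F [-0.14  0.73  0.44]
row [ -3.8  -2.6 129.5] [ 0.  -0.   0.2]
```

>>> {"fn": "drive_tool", "kwargs": {
  "increments": [
    [-4,-2.5,30,0,0,0],
    [-4,-2.5,60,0,0,0],
    [-4,-2.5,90,0,0,0],
    [-4,-2.5,115,0,0,0],
    [-4,-2.5,129,0,0,0]
  ]
}}

```text
time_s: 25.75
ee_pos: [501.3, -230.2, 49.2]
eef_rot: [-0.001, 0.445, 0.896, 0.0]
contact_force: [-0.8, 0.3, -0.4]
opening: 91.6
grasp_force: 0.0
```

>>> {"fn": "drive_tool", "kwargs": {
  "increments": [
    [0,0,0,0,0,0],
    [0,0,0,0,0,0],
    [0,0,0,0,0,0],
    [0,0,0,0,0,0],
    [0,0,0,0,0,0]
  ]
}}

```text
time_s: 26.25
ee_pos: [502.5, -232.1, 51.8]
eef_rot: [0.001, 0.446, 0.895, -0.0]
contact_force: [-0.1, -0.2, -0.3]
opening: 91.7
grasp_force: 0.0
```

```bash
python3 h.py 502 -230 51 37
```

```text
t 26.25 pos [ 502.5 -232.1   51.8] q [ 0.68  0.6  -0.49  1.91  0.41  0.73  0.61] open 91.7 F [-0.14 -0.16 -0.35]
row [1.9 0.9 0.8] [0.  0.1 0.1]
```

>>> {"fn": "drive_tool", "kwargs": {
  "increments": [
    [2,0.8,0,0,0,0],
    [2,0.8,0,0,0,0],
    [2,0.8,0,0,0,0],
    [2,0.8,0,0,0,0]
  ]
}}

```text
time_s: 26.65
ee_pos: [501.4, -229.8, 50.9]
eef_rot: [0.0, 0.446, 0.895, -0.0]
contact_force: [0.3, 1.3, -0.4]
opening: 91.6
grasp_force: 0.0
```

>>> {"fn": "drive_tool", "kwargs": {
  "increments": [
    [0,0,0,0,0,0],
    [0,0,0,0,0,0],
    [0,0,0,0,0,0],
    [0,0,0,0,0,0],
    [0,0,0,0,0,0]
  ],
  "hand": 0.45
}}

```text
time_s: 27.15
ee_pos: [501.7, -229.6, 51.0]
eef_rot: [0.0, 0.446, 0.895, 0.0]
contact_force: [-0.9, 0.8, -1.4]
opening: 57.8
grasp_force: 30.0
```

>>> {"fn": "drive_tool", "kwargs": {
  "increments": [
    [0,0,0,0,0,0],
    [0,0,0,0,0,0],
    [0,0,0,0,0,0]
  ]
}}

```text
time_s: 27.45
ee_pos: [501.7, -229.6, 51.0]
eef_rot: [0.0, 0.446, 0.895, 0.0]
contact_force: [2.1, 0.5, -1.1]
opening: 57.4
grasp_force: 30.0
```

>>> {"fn": "drive_tool", "kwargs": {
  "increments": [
    [0,0,-6,0,0,0],
    [0,0,-16,0,0,0],
    [0,0,-30,0,0,0],
    [0,0,-46,0,0,0],
    [0,0,-60,0,0,0]
  ]
}}

```text
time_s: 27.95
ee_pos: [501.5, -229.8, 112.6]
eef_rot: [0.0, 0.446, 0.895, -0.0]
contact_force: [0.2, 0.7, -5.7]
opening: 57.5
grasp_force: 30.0
```

>>> {"fn": "drive_tool", "kwargs": {
  "increments": [
    [0,0,-14,0,0,0],
    [0,0,-28,0,0,0],
    [0,0,-40,0,0,0],
    [0,0,-48,0,0,0],
    [0,0,-52,0,0,0]
  ]
}}

```text
time_s: 28.45
ee_pos: [501.7, -229.8, 163.9]
eef_rot: [0.0, 0.446, 0.895, -0.0]
contact_force: [0.3, 0.4, -5.4]
opening: 57.7
grasp_force: 30.0
```

```bash
python3 h.py 422 -230 240 37
```

```text
t 28.45 pos [ 501.7 -229.8  163.9] q [ 0.74  0.46 -0.56  1.81  0.29  0.96  0.71] open 57.7 F [ 0.33  0.41 -5.37]
row [ 47.8 -63.7 -76.2] [0.  0.  0.1]
```

>>> {"fn": "drive_tool", "kwargs": {
  "increments": [
    [6,-8,-10,0,0,0],
    [16,-21,-25,0,0,0],
    [27,-36,-44,0,0,0],
    [36,-48,-60,0,0,0],
    [43,-57,-70,0,0,0]
  ]
}}

```text
time_s: 28.95
ee_pos: [428.6, -229.8, 233.9]
eef_rot: [-0.0, 0.446, 0.895, -0.0]
contact_force: [0.6, -0.4, -5.6]
opening: 57.4
grasp_force: 30.0
```

>>> {"fn": "drive_tool", "kwargs": {
  "increments": [
    [3,-4,-4,0,0,0],
    [5,-6,-6,0,0,0],
    [5,-6,-6,0,0,0],
    [5,-6,-6,0,0,0],
    [5,-6,-6,0,0,0]
  ]
}}

```text
time_s: 29.45
ee_pos: [422.5, -229.2, 238.4]
eef_rot: [-0.0, 0.445, 0.895, 0.0]
contact_force: [-0.4, -0.6, -5.5]
opening: 57.6
grasp_force: 30.0
```

>>> {"fn": "drive_tool", "kwargs": {
  "increments": [
    [0,0,0,0,0,0],
    [0,0,0,0,0,0],
    [0,0,0,0,0,0],
    [0,0,0,0,0,0],
    [0,0,0,0,0,0]
  ]
}}

```text
time_s: 29.95
ee_pos: [422.2, -229.4, 238.9]
eef_rot: [-0.0, 0.446, 0.895, -0.0]
contact_force: [-0.5, -0.8, -6.0]
opening: 57.3
grasp_force: 30.0
```

```bash
python3 h.py 422 -230 240 37; python3 - <<'E'
from plant import imaging
import cv2,numpy as np
a=imaging.read_camera("scene")[0];b=imaging.read_camera("top")[0]
cv2.imwrite("pics/end.png",cv2.resize(np.hstack([a,b])[:,:,::-1],(800,300)))
E
```

```text
t 29.95 pos [ 422.2 -229.4  238.9] q [ 0.89  0.26 -0.61  1.87  0.17  1.06  0.86] open 57.3 F [-0.45 -0.82 -6.03]
row [-0.3 -0.5 -1.1] [-0.   0.   0.1]
```

View pics/end.png

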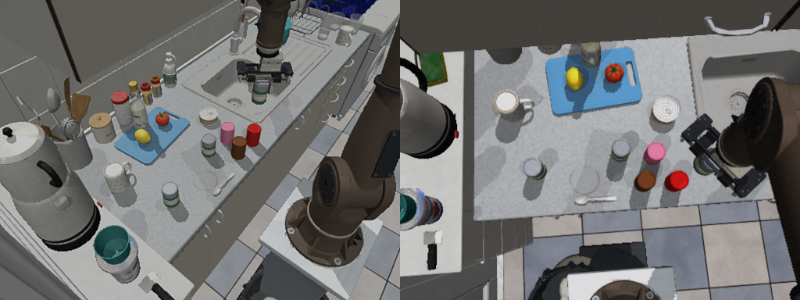

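The heavy tin is held upright in the gripper, in the scene half at (260,95). The other two tins stand at (173,193) and (208,146), and the mug, spoon and fish tin are unmoved. The hand is well clear of the cabinets.

```bash
python3 -c "
from plant import order; print(order.finish_job())"
```

```text
the job is handed in; nothing more can be done
None
```

The right-hand tin is the heaviest at about 5.9 N, against about 2.5 N and 2.3 N for the other two; it is held upright about 19 cm above the worktop, the other two stand where they were, and the job is handed in at about 30 s.

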